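# Lock the tea-tin rack's sliding leg at its length mark

### The job

Stack the green tea tin squarely on the blue tin in the rack and then the white tin squarely on the green one. Then, with its red cam lever still open, slide the rack's spring-loaded leg towards the column until its yellow pointer meets the red mark, and while holding it there squeeze the lever flat against the leg's grip plate. Finish still gripping the leg and the closed lever at the mark (do not let go), and leave the blue tin and everything else on the table undisturbed.

Things in the scene. Friction and masses are not known exactly. Their poses are not given: they have to be found in the camera images.
- rack: Fixed pine tin rack; z up, y along it. Origin on the table surface, below the rail's middle line (x = 0). Board x +-55 mm, y -198 to +178 mm, 12 mm thick; a 30 mm high, 90 mm wide end stop at y = 160 to 172 mm. The blue tin stands on the board near y = 122 mm, x = 0. A rail with a sliding leg (slides only along y) runs along x = 0 on the -y part; rail and leg bar reach 25 mm above the table.
- pointer (a point): Tip of the flat yellow pointer fixed on the sliding leg, 26 mm above the table, 26 mm to the rack's +x side of the rail. With the leg parked it lies at rack y = -40 mm and moves with the leg.
- mark (a point): Red line of the length mark, on a white clip beside the rail, 27 mm to the rack's +x side, 26 mm above the table; it does not move in a run but sits elsewhere each time (rack y = 10 to 40 mm). The leg is at the mark when the pointer has the same rack y. Axes as the rack's.
- grip (a point): Middle of the sliding leg's black upright grip plate, 50 mm above the table: 10 mm thick (rack x +-5 mm), 80 mm long (rack y +-40 mm about this point), 25 to 75 mm above the table. Wing on its -x side, cam lever on its +x side. An 80 mm wide fence plate, top 109 mm above the table, stands at the leg's front end, 147 mm to the +y side of this point.
- wing (a point): Centre of the flat back (-y) face of the black wing that stands square to the grip plate on its -x side, 50 mm above the table: push this face towards rack +y to slide the leg. Wing 50 mm wide (rack x -5 to -55 mm), 8 mm thick, 25 to 75 mm above the table; this face lies 11 mm to the +y side of point grip.
- leg (a joint): Slide of the leg, m: 0 parked, grows to at most 0.10 towards rack +y (towards the column). A spring pulls it back to 0 (2.3 N at 0, 3.8 N at 0.10), so it must be pushed and held; the mark calls for 0.05 to 0.08.
- lever (a joint): Red cam lever on the leg, rad: 0 = closed, flat on the +x side of the grip plate; starts open at 0.28 to 0.42. It turns about an upright pin at rack x = +9 mm, 37 mm to the +y side of point grip, and stays where left (it takes about 0.05 N m to turn).
- lever_tip (a point): Free end of the red lever, on its outer face, 53 mm above the table. The lever is an upright blade 6 mm thick, 31 to 75 mm above the table, reaching from its pin 62 mm towards rack -y; closed it occupies rack x = 6 to 12 mm, so plate and closed lever together are 17 mm thick (rack x -5 to +12 mm). Open, its free end swings out to +x.
- tin_blue: Blue closed tea tin, 52 x 52 x 45 mm high, 0.35 kg, standing in the rack; origin at the centre of its underside, z up, x and y square to its sides.
- tin_green: Green closed tea tin, 52 x 52 x 45 mm high, about 0.15 kg; starts on the table; origin at the centre of its underside, z up, x and y square to its sides.
- tin_white: White closed tea tin, 52 x 52 x 45 mm high, about 0.15 kg; starts on the table; origin at the centre of its underside, z up, x and y square to its sides.
- kettle: Red enamel kettle, 175 mm across, 200 mm high with handle; origin under its centre. Bystander.
- sugar_pot: Stainless sugar pot with lid, 88 mm across, 95 mm high; origin under its centre. Bystander.
- teapot: Clear glass teapot with steel infuser, 132 mm across plus spout and handle, 122 mm high; origin under its centre. Bystander.
- cup_white: White ceramic cup, 80 mm across, 75 mm high; origin under its centre. Bystander.
- cup_blue: Blue ceramic cup, 80 mm across, 75 mm high; origin under its centre. Bystander.
- spice_box_drawer0 (a joint): Drawer of the small dark spice box at the left, m: 0 = closed. Bystander.
Not all that is in view belongs to the job. Of the things that look like the tin_white, take the one that is farthest to the robot's right at the start.

How it is judged:
On the way, in this order (a step that is already met when the one before it is completed fails the run):
1. the green tin stands squarely on the blue tin, let go (horizontal distance between tin_green and tin_blue below 0.008 m and z of tin_green in the frame of tin_blue between 0.042 and 0.048 m and angle between tin_green's own z axis and vertical below 0.06 rad and (angle between the x axis of tin_green and the x axis of tin_blue, either way round below 0.12 rad or angle between the x axis of tin_green and the y axis of tin_blue, either way round below 0.12 rad) and contact force between the fingers and tin_green below 0.05 N), for 0.2 s.
2. the white tin stands squarely on the green tin, let go (all of step 1 and horizontal distance between tin_white and tin_green below 0.008 m and z of tin_white in the frame of tin_green between 0.042 and 0.048 m and angle between tin_white's own z axis and vertical below 0.06 rad and (angle between the x axis of tin_white and the x axis of tin_green, either way round below 0.12 rad or angle between the x axis of tin_white and the y axis of tin_green, either way round below 0.12 rad) and contact force between the fingers and tin_white below 0.05 N), for 0.2 s.
3. the leg is held at the mark with the lever still open (y of pointer in the frame of mark between -0.006 and 0.006 m and value of joint lever above 0.2 rad), for 0.2 s.
4. the lever is closed with the leg still at the mark, both gripped (y of pointer in the frame of mark between -0.005 and 0.005 m and value of joint lever below 0.08 rad and contact force between the fingers and lever above 3 N and contact force between the fingers and leg above 6 N), for 0.2 s.
At the end, for the whole second after the job is handed in: Green on blue, white on green: centred within 8 mm, square within 0.12 rad, upright, still, released; blue tin within 12 mm of its start; pointer within 5 mm of the mark; lever below 0.08 rad; fingers still pressing the lever (over 3 N) and leg with lever (over 6 N in all) (all of step 2 and all of step 4 and linear speed of each of tin_blue, tin_green, tin_white below 0.02 m/s and distance of tin_blue from where it was at the start of the episode below 0.012 m); the arm keeps its last pose, push and grip.
It fails at once if the lever is closed while the leg is more than 10 mm from the mark (value of joint lever below 0.12 rad and not (y of pointer in the frame of mark between -0.01 and 0.01 m)).
It fails at once if the blue tin is shifted by more than 15 mm (distance of tin_blue from where it was at the start of the episode above 0.015 m).
It fails at once if a bystander is moved by more than 20 mm or the spice drawer opened (distance of any of kettle, sugar_pot, teapot, cup_white, cup_blue from where it was at the start of the episode above 0.02 m or value of joint spice_box_drawer0 above 0.02 m).
It also fails if it takes over 67 s, if anything falls off the work surface, if the arm or the gripper's body presses on something with over 40 N, if the wrist force passes 120 N, or if a joint passes its speed limit or range.

### The arm

A 6-joint arm with a two-finger parallel gripper is mounted at the origin on the work surface. World frame = base frame: x ahead of the robot, y to its left, z up, the work surface at z = 0. Lengths are in m, angles in rad, forces in N, time in s.
With the tool pointing down it reaches from about 0.25 to 0.775 m from the base axis. Payload 4 kg.
Tool frame: the origin (TCP) lies at the very end of the fingers, on their centre line; the grasp point (between the pads) lies 19 mm behind it (robot.hold_point_z is the distance from the TCP to the grasp point, in m); z points along the fingers, y is the line along which they close (so a half turn about z gives the same grasp; the last joint's range is limited). The gripper opens to 94 mm and grips with 3 to 60 N. Pads are 16 mm wide; open, the fingers measure 119 mm over their backs; the gripper's body (75 mm by 177 mm) begins 78 mm behind the grasp point.
Start: joints at [-1.272, 0.087, 1.371, -0, 1.684, -0.103], TCP at [0.215, -0.506, 0.206] pointing down, gripper open.
Joint ranges: [-3.1, 3.1], [-0.76, 2.03], [0.27, 2.55], [-1.08, 4.22], [0.17, 2.65], [-2.57, 2.57]. Speed limits (rad/s): [2.79, 2.79, 3.14, 3.14, 3.14, 3.14].

### API

Orientations are given as [roll, pitch, yaw] about the fixed x, y, z axes, in that order (R = Rz(yaw) Ry(pitch) Rx(roll)).
In Python, from bench import robot gives the robot as it stands.
- The arm moves only by the tool carry_out, never from a script. Its argument "steps" is a list of rows, each a list of 3 entries, a list of its own where there are three numbers: the shift along the tool's x, y, z in m, then the turn about the tool's z in units of 10 degrees (1.0 is 10 degrees), then the closure, from -1 (fully open) to 1 (shut). In form: [[[tx, ty, tz], roll, jaw], ...]. A call has 1 to 10 rows; each row is the pose to reach, as a shift and turn from the pose commanded when the call began, along the tool's axes at that moment; what a row does not reach only later rows make up. A row lasts 1/8 s, in which the tool goes at most 62.5 mm and 10.7 degrees, less where a joint would pass 70% of its speed; a pose out of reach is approached as far as the arm can. A call with a gripper value outside its range is refused whole. The fingers move at their own pace and stop on an object; the grip force is fixed at half the most. Time passes only in rows, so rows that repeat a pose let the fingers close. It gives the time, the measured TCP pose, the force, the opening and the grip force at its end, in the units of the state.
- robot.get_obs(): the state, without advancing time (a new reading comes with each control period).
- robot.snapshot(name): name is "scene" or "top" or "wrist"; returns a dict with "image" (384x512x3 uint8, red, green, blue), "z_map" (384x512 float32, m along the optical axis (not along the pixel's ray), 0 where there is no reading), "mtx" (3x3 intrinsics, pixels), "D" ([k1, k2, p1, p2, k3] as OpenCV has them; the pictures are not rectified), "R" (3x3) and "t" (3): a world point X has camera coordinates R X + t. Camera axes: x right, y down, z forward; pixel columns grow to the right and rows downward; lengths in m; the calibration is good to about 2 mm. A picture is of the moment at which its call begins.
- robot.close_job(): hands the job in; it is judged then, once.
The state is a dict: "time": time; "joint_positions": joint angles; "qvel": joint speeds; "joint_torque": joint torques, N m; "tool_pos": TCP position; "ee_rot": TCP orientation; "wrist_force": force on the tool from outside, world axes, zero at the start; "wrist_torque": the same for the moment, N m; "width": finger opening in m; "finger_force": force on a finger pad.
Only numpy, scipy, OpenCV 4.12 (cv2) and the standard library are available. Lean on these libraries where they do the work, as an engineer would, in place of code of your own. Each camera call takes 0.05 s, during which the arm holds its last target. There are 200 camera calls.

## Working session

There is one attempt and no reset: what is moved stays moved. The work goes in short steps, Python scripts to look and compute and a tool call to move; the robot and the scene stay as the last step left them, time stands still between calls to the robot, and variables do not carry over. Pictures are saved under pics/ and viewed, at most 10 in all, crops included, and the job is handed in when it is done.

Besides the shell and the picture viewer there is one more tool, called as a command line: name --argument value ..., lists and objects as JSON in quotes. carry_out: Moves the arm, as the interface text tells. Its arguments: {"type":"object","properties":{"steps":{"type":"array","items":{"type":"array"}}},"required":["steps"]}

```bash
mkdir -p pics; ls; cat > h.py <<'E'
from bench import robot
import numpy as np, cv2, pickle
def snap(n,f):
    s=robot.snapshot(n); cv2.imwrite(f'pics/{f}.png',s['image'][:,:,::-1]); pickle.dump(s,open(f'{f}.pkl','wb')); return s
def cloud(s):
    h,w=s['z_map'].shape; u,v=np.meshgrid(np.arange(w),np.arange(h))
    n=cv2.undistortPoints(np.stack([u,v],-1).reshape(-1,1,2).astype(np.float64),s['mtx'],s['D']).reshape(h,w,2)
    z=s['z_map'][...,None]; c=np.concatenate([n*z,z],-1)
    return (c-s['t'])@s['R']
def ray(s,px,z):
    n=cv2.undistortPoints(np.array(px,float).reshape(-1,1,2),s['mtx'],s['D']).reshape(-1,2)
    d=np.c_[n,np.ones(len(n))]@s['R']; o=-s['R'].T@s['t']
    return o+d*((np.reshape(z,-1)-o[2])/d[:,2])[:,None]
E
python3 - <<'E'
from h import *
a=snap('top','top0');b=snap('scene','scene0')
im=np.hstack([a['image'],b['image']])
cv2.imwrite('pics/both.png',cv2.resize(im,(800,300))[:,:,::-1])
print(robot.get_obs(), a['mtx'],-a['R'].T@a['t'])
E
```

```text
pics
{'time': 0.1, 'joint_positions': array([-1.27213506e+00,  8.79019551e-02,  1.37208465e+00,  2.09467886e-05,
        1.68359707e+00, -1.03067946e-01]), 'qvel': array([ 1.63499520e-05, -1.72308909e-03, -1.25100285e-03, -1.02806900e-03,
        4.13002429e-04,  1.11770653e-03]), 'joint_torque': array([ 2.59180058e-03, -3.41254342e+01, -3.03300548e+01,  7.22238561e-02,
        3.05058213e-02, -9.90691569e-05]), 'tool_pos': array([ 0.21493038, -0.50573642,  0.20441919]), 'ee_rot': array([-3.13961434e+00, -2.25555379e-04,  4.01731322e-01]), 'wrist_force': array([-0.13030035, -0.18227594, -0.09375903]), 'wrist_torque': array([-0.04050896,  0.04368764, -0.02011292]), 'finger_force': 0.0, 'width': 0.09426404701537801} [[391.01873938   0.         254.85119343]
 [  0.         391.01873938 197.7917842 ]
 [  0.           0.           1.        ]] [0.31513834 0.02107536 1.28902738]
```

View pics/top0.png

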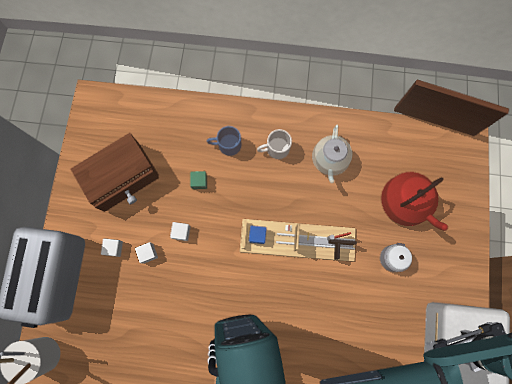

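View pics/scene0.png

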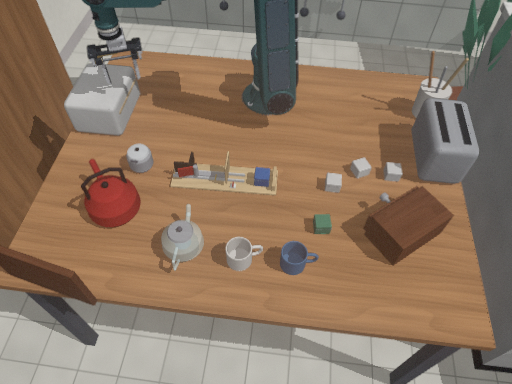

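Seen in top: candidates for the white tin are (180,231), (145,253) and (111,247); I choose (180,231), farthest right, i.e. lowest y. Green is at (198,180), blue at (258,234), and the rack spans (242–356, 220–262) with the lever near (342,238).

```bash
cat >> h.py <<'E'
def masks(s):
    h=cv2.cvtColor(s['image'],cv2.COLOR_RGB2HSV).astype(int); H,S,V=h[...,0],h[...,1],h[...,2]
    return dict(green=(H>60)&(H<90)&(S>100)&(V>40),blue=(H>105)&(H<125)&(S>120)&(V>60),white=(S<40)&(V>150))
def tops(s,name,zt,lim=None):
    P=cloud(s); m=masks(s)[name]&(abs(P[...,2]-zt)<.008)&(s['z_map']>0)
    if lim: m&=(P[...,0]>lim[0])&(P[...,0]<lim[1])&(P[...,1]>lim[2])&(P[...,1]<lim[3])
    m=cv2.morphologyEx(m.astype(np.uint8),cv2.MORPH_OPEN,np.ones((3,3)))
    out=[]
    for c in cv2.findContours(m,cv2.RETR_EXTERNAL,cv2.CHAIN_APPROX_NONE)[0]:
        if cv2.contourArea(c)<60: continue
        X=ray(s,c.reshape(-1,2),[zt]*len(c))
        r=cv2.minAreaRect((X[:,:2]*1000).astype(np.float32)); out.append((np.round(r[0],1),np.round(r[1],1),round(r[2],1),np.round(c.mean((0,1)))))
    return out
E
python3 - <<'E'
from h import *
for f in ['top0','scene0']:
    s=pickle.load(open(f+'.pkl','rb'))
    L=(0.0,.7,-.5,.6)
    print(f,'G',tops(s,'green',.045,L),'B',tops(s,'blue',.057,L));print('W',tops(s,'white',.045,L))
    P=cloud(s); h=cv2.cvtColor(s['image'],cv2.COLOR_RGB2HSV).astype(int)
    # rack: board corners
    m=(h[...,0]>8)&(h[...,0]<30)&(P[...,2]>.006)&(P[...,2]<.05)&(P[...,0]>.1)&(P[...,0]<.4)&(P[...,1]>-.4)&(P[...,1]<.15)
    q=P[m&(P[...,2]<.02)][:,:2]; print('rack',len(q),cv2.minAreaRect((q*1000).astype(np.float32)))
s=pickle.load(open('top0.pkl','rb'))
c=cv2.resize(s['image'][205:275,165:375],None,fx=3.8,fy=3.8,interpolation=cv2.INTER_CUBIC);cv2.imwrite('pics/crop1.png',c[:,:,::-1])
E
```

```text
top0 G [] B [(array([457.4,  29.4]), array([49.4, 48.5]), 0.3, array([257., 234.]))]
W [(array([359.8, 378.7]), array([49.8, 49.8]), 28.3, array([144., 252.])), (array([362.4, 492.4]), array([51. , 47.2]), 6.9, array([111., 246.])), (array([441.2, 279.7]), array([49.7, 50.3]), 88.7, array([179., 230.]))]
rack 292 ((250.55836486816406, -124.95950317382812), (549.4251708984375, 297.7625427246094), 89.85599517822266)
scene0 G [] B []
W [(array([444.5, 278.6]), array([52.3, 49. ]), 0.0, array([334., 179.])), (array([365.4, 491. ]), array([49.2, 53.5]), 88.5, array([393., 169.])), (array([363.2, 377.9]), array([54.5, 50.9]), 27.6, array([362., 164.]))]
rack 57 ((249.7946319580078, -124.4183349609375), (524.9722290039062, 289.07830810546875), 89.02703094482422)
```

View pics/crop1.png

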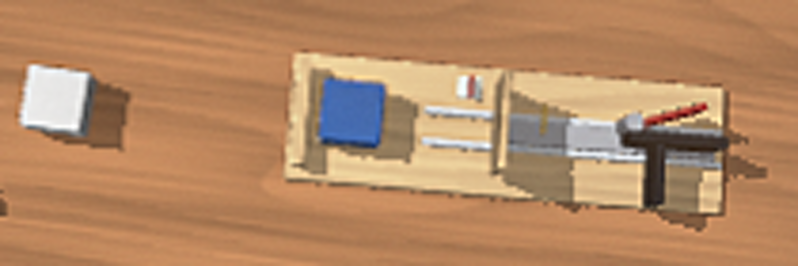

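The crop shows the chosen white tin at top px (180,231), the blue tin at (257,234), the rack corners and the open red lever at about (342,235). Next I fix the green mask and the rack axes.

```bash
python3 - <<'E'
from h import *
s=pickle.load(open('top0.pkl','rb'))
h=cv2.cvtColor(s['image'],cv2.COLOR_RGB2HSV); P=cloud(s)
print(h[180,198],P[180,198])
c=np.array([[292,52],[285,180],[724,88],[722,215]])/3.8-.4+[165,205]
X=ray(s,c,[.012]*4); print(X.round(4))
m=(abs(h[...,0].astype(int)-int(h[180,198,0]))<12)&(h[...,1]>80); m[:160]=0;m[200:]=0;m[:,:180]=0;m[:,215:]=0
ys,xs=np.nonzero(m&(P[...,2]>.038)); print(len(xs),P[ys,xs,2].mean()); q=ray(s,np.c_[xs,ys],[.045]*len(xs))[:,:2]*1000
print(cv2.minAreaRect(q.astype(np.float32)), q.mean(0))
w=robot.snapshot('wrist'); o=-w['R'].T@w['t']; print('wristcam',o,w['R'][2],w['mtx'][0,0])
E
```

```text
[ 73  86 140] [0.6122025  0.24254908 0.04965945]
[[ 0.5088  0.0876  0.012 ]
 [ 0.3983  0.0799  0.012 ]
 [ 0.5208 -0.2885  0.012 ]
 [ 0.4116 -0.2941  0.012 ]]
198 0.0461252338081602
((617.469482421875, 243.9473114013672), (47.819908142089844, 46.24636459350586), 8.656023025512695) [617.88322622 245.97988716]
wristcam [ 0.27800672 -0.47941513  0.38358765] [-0.22113107 -0.09267296 -0.97083097] 279.74686147688357
```

carry_out --steps '[[[0.66,-0.53,0.0],1.4,-1],[[0.66,-0.53,0.0],1.4,-1],[[0.66,-0.53,0.0],1.4,-1],[[0.66,-0.53,0.0],1.4,-1],[[0.66,-0.53,0.0],1.4,-1],[[0.66,-0.53,0.0],1.4,-1],[[0.66,-0.53,0.0],1.4,-1],[[0.66,-0.53,0.0],1.4,-1],[[0.66,-0.53,0.0],1.4,-1],[[0.66,-0.53,0.0],1.4,-1]]'

```text
time: 1.4
tool_pos: [0.511, 0.0465, 0.2053]
ee_rot: [3.141, 0.0, 0.158]
wrist_force: [1.2, -1.6, 0.1]
width: 0.0941
finger_force: 0.0
```

carry_out --steps '[[[0.134,-0.178,0.04],0,-1],[[0.134,-0.178,0.04],0,-1],[[0.134,-0.178,0.04],0,-1],[[0.134,-0.178,0.04],0,-1],[[0.134,-0.178,0.04],0,-1],[[0.134,-0.178,0.04],0,-1]]'

```text
time: 2.15
tool_pos: [0.6146, 0.2407, 0.1652]
ee_rot: [3.141, 0.001, 0.157]
wrist_force: [0.1, -0.5, 0.2]
width: 0.0938
finger_force: 0.0
```

```bash
cat >> h.py <<'E'
def tin(s,near,zt,colour=None,hue=None,tol=.010):
    """rect of tin top near (x,y), from depth and optional hue, refined by rays"""
    P=cloud(s); h=cv2.cvtColor(s['image'],cv2.COLOR_RGB2HSV).astype(int)
    m=(abs(P[...,2]-zt)<tol)&(np.hypot(P[...,0]-near[0],P[...,1]-near[1])<.06)&(s['z_map']>0)
    if hue is not None: m&=(abs(h[...,0]-hue)<12)&(h[...,1]>60)
    m=cv2.morphologyEx(m.astype(np.uint8),cv2.MORPH_OPEN,np.ones((5,5)))
    c=max(cv2.findContours(m,cv2.RETR_EXTERNAL,cv2.CHAIN_APPROX_NONE)[0],key=cv2.contourArea)
    X=ray(s,c.reshape(-1,2),[zt]*len(c)); r=cv2.minAreaRect((X[:,:2]*1000).astype(np.float32))
    print('tin',np.round(r[0],1),np.round(r[1],1),'ang',round(r[2],1),'zmed',np.median(P[m>0][:,2]).round(4))
    return r
def delta(target):
    o=robot.get_obs(); y=o['ee_rot'][2]; p=o['tool_pos']; d=np.array(target)-p
    print('tcp',p.round(4),'rot',o['ee_rot'].round(3),'need tool',np.round([d[0]*np.cos(y)+d[1]*np.sin(y),d[0]*np.sin(y)-d[1]*np.cos(y),-d[2]],4))
E
python3 - <<'E'
from h import *
s=snap('wrist','w1'); r=tin(s,(.617,.245),.045,hue=73); delta([r[0][0]/1000,r[0][1]/1000,.018])
E
```

```text
tin [617.  244.9] [48.2 48.8] ang 9.0 zmed 0.0448
tcp [0.6148 0.2402 0.1658] rot [ 3.141 -0.     0.157] need tool [ 0.003  -0.0043  0.1478]
```

View pics/w1.png

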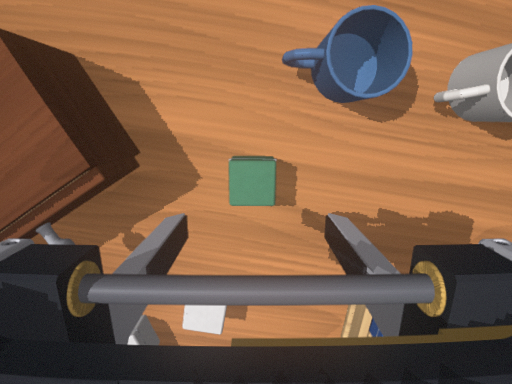

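The wrist view shows the green tin at (252,181), between the fingers and square to them. Now I descend, grip and lift.

carry_out --steps '[[[0.003,-0.004,0.06],0,-1],[[0.003,-0.004,0.11],0,-1],[[0.003,-0.004,0.147],0,-1],[[0.003,-0.004,0.147],0,-1],[[0.003,-0.004,0.147],0,1],[[0.003,-0.004,0.147],0,1],[[0.003,-0.004,0.147],0,1],[[0.003,-0.004,0.147],0,1],[[0.003,-0.004,0.147],0,1]]'

```text
time: 3.32
tool_pos: [0.6176, 0.2457, 0.019]
ee_rot: [3.141, -0.001, 0.158]
wrist_force: [0.5, 0.1, 2.2]
width: 0.0521
finger_force: 30.0
```

carry_out --steps '[[[0,0,-0.06],0,1],[[0,0,-0.12],0,1],[[-0.045,0.035,-0.16],0.1,1],[[-0.09,0.07,-0.18],0.2,1],[[-0.135,0.105,-0.18],0.3,1],[[-0.18,0.14,-0.18],0.4,1],[[-0.225,0.175,-0.18],0.5,1],[[-0.27,0.21,-0.18],0.6,1],[[-0.32,0.248,-0.18],0.7,1],[[-0.32,0.248,-0.18],0.7,1]]'

```text
time: 4.58
tool_pos: [0.338, -0.0516, 0.1983]
ee_rot: [3.14, -0.0, 0.028]
wrist_force: [1.7, 0.5, -1.6]
width: 0.0518
finger_force: 30.0
```

```bash
python3 - <<'E'
from h import *
s=snap('wrist','w2'); r=tin(s,(.457,.029),.057,hue=113); delta([r[0][0]/1000,r[0][1]/1000,.077])
E
```

```text
tin [456.   27.5] [49.6 51. ] ang 1.2 zmed 0.0568
tcp [ 0.3393 -0.0503  0.1984] rot [ 3.142e+00 -1.000e-03  3.100e-02] need tool [ 0.119  -0.0742  0.1214]
```

View pics/w2.png

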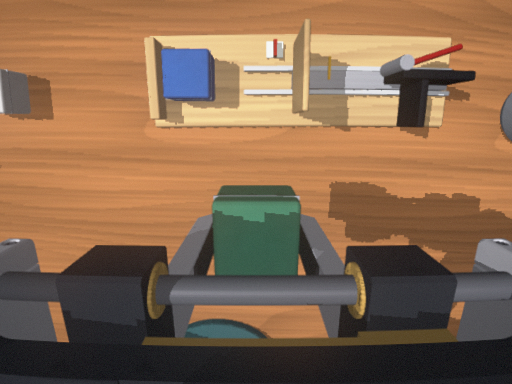

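The view shows blue at (187,75), the mark at (275,47), the pointer at (330,67), the plate top spanning (385–474,75), the wing at (412,103) and the lever tip at (460,47).

```bash
python3 - <<'E'
from h import *
s=pickle.load(open('w2.pkl','rb'))
tin(s,(.457,.029),.057,hue=113,tol=.005); tin(s,(.457,.029),.057,hue=113,tol=.003)
P=cloud(s); h=cv2.cvtColor(s['image'],cv2.COLOR_RGB2HSV).astype(int);H,S,V=h[...,0],h[...,1],h[...,2]
def reg(m,u0,u1,v0,v1): k=np.zeros_like(m);k[v0:v1,u0:u1]=m[v0:v1,u0:u1]; ys,xs=np.nonzero(k); return np.c_[xs,ys]
b=(abs(P[...,2]-.012)<.004); q=reg(b,130,470,20,140); X=ray(s,q,[.012]*len(q)); r=cv2.minAreaRect((X[:,:2]*1000).astype(np.float32)); print('board',r)
X=ray(s,[[148,37],[450,37],[157,126],[444,127]],[.012]*4); print('corners',X[:,:2].round(4).tolist())
red=reg(((H<6)|(H>172))&(S>120)&(V>80),260,290,35,60); ye=reg((H>15)&(H<30)&(S>170),320,340,50,85)
for n,q in(('mark',red),('ptr',ye)): X=ray(s,q,[.026]*len(q)); print(n,len(q),X[:,:2].mean(0).round(4),X[:,:2].min(0).round(4),X[:,:2].max(0).round(4))
bl=(abs(P[...,2]-.075)<.005); q=reg(bl,370,490,55,130); X=ray(s,q,[.075]*len(q)); print('platetop',X[:,:2].min(0),X[:,:2].max(0))
for u in range(385,480,8): print(u,[ (v,P[v,u,2].round(3)) for v in (72,76,80)],end=' ')
lt=reg(((H<6)|(H>172))&(S>120)&(V>60),400,480,35,75); X=P[lt[:,1],lt[:,0]]; print('\nlever',X.min(0),X.max(0)); i=X[:,1].argmin(); print(X[i])
E
```

```text
tin [456.   27.5] [49.6 51. ] ang 1.2 zmed 0.0568
tin [456.   27.5] [49.6 51. ] ang 1.2 zmed 0.0568
board ((457.6863098144531, -105.39308166503906), (109.61571502685547, 372.8161315917969), 2.103470802307129)
corners [[0.5042, 0.0832], [0.5188, -0.2874], [0.3981, 0.0763], [0.4093, -0.2972]]
mark 49 [ 0.4922 -0.0702] [ 0.4837 -0.0717] [ 0.5013 -0.0687]
ptr 19 [ 0.476 -0.135] [ 0.4649 -0.1357] [ 0.484  -0.1342]
platetop [ 0.40745468 -0.28047069] [ 0.48163876 -0.19312765]
385 [(72, np.float64(0.04)), (76, np.float64(0.031)), (80, np.float64(0.031))] 393 [(72, np.float64(0.054)), (76, np.float64(0.053)), (80, np.float64(0.052))] 401 [(72, np.float64(0.068)), (76, np.float64(0.07)), (80, np.float64(0.063))] 409 [(72, np.float64(0.076)), (76, np.float64(0.076)), (80, np.float64(0.062))] 417 [(72, np.float64(0.074)), (76, np.float64(0.074)), (80, np.float64(0.061))] 425 [(72, np.float64(0.076)), (76, np.float64(0.076)), (80, np.float64(0.074))] 433 [(72, np.float64(0.075)), (76, np.float64(0.075)), (80, np.float64(0.068))] 441 [(72, np.float64(0.074)), (76, np.float64(0.075)), (80, np.float64(0.067))] 449 [(72, np.float64(0.075)), (76, np.float64(0.076)), (80, np.float64(0.068))] 457 [(72, np.float64(0.076)), (76, np.float64(0.074)), (80, np.float64(0.074))] 465 [(72, np.float64(0.076)), (76, np.float64(0.076)), (80, np.float64(0.073))] 473 [(72, np.float64(0.075)), (76, np.float64(0.074)), (80, np.float64(-0.0))] 
lever [ 0.40641547 -0.2613576   0.07251416] [ 0.49397833 -0.04990914  0.37750021]
[ 0.4923107  -0.2613576   0.07277318]
```

carry_out --steps '[[[0.05,-0.03,0],0,1],[[0.09,-0.055,0],0,1],[[0.119,-0.074,0],0,1],[[0.119,-0.074,0.03],0,1],[[0.119,-0.074,0.07],0,1],[[0.119,-0.074,0.1],0,1],[[0.119,-0.074,0.112],0,1],[[0.119,-0.074,0.112],0,1]]'

```text
time: 5.62
tool_pos: [0.4563, 0.0297, 0.0857]
ee_rot: [-3.141, 0.002, 0.037]
wrist_force: [-0.3, -0.2, -0.7]
width: 0.0519
finger_force: 30.0
```

```bash
python3 - <<'E'
from h import *
s=snap('top','t2'); delta([.456,.028,.077])
tin(s,(.457,.03),.112,hue=73,tol=.012)
s=robot.snapshot('wrist'); tin(s,(.457,.03),.112,hue=73,tol=.012)
s=robot.snapshot('scene'); tin(s,(.457,.03),.112,hue=73,tol=.012)
E
```

```text
tcp [0.4572 0.0294 0.087 ] rot [-3.142e+00 -1.000e-03  3.600e-02] need tool [-0.0012  0.0013  0.01  ]Traceback (most recent call last):
  File "<stdin>", line 3, in <module>
  File "h.py", line 33, in tin
    c=max(cv2.findContours(m,cv2.RETR_EXTERNAL,cv2.CHAIN_APPROX_NONE)[0],key=cv2.contourArea)
ValueError: max() iterable argument is empty
```

carry_out --steps '[[[-0.001,0.001,0.006],0,1],[[-0.001,0.001,0.0105],0,1],[[-0.001,0.001,0.0105],0,1],[[-0.001,0.001,0.0105],0,1],[[-0.001,0.001,0.0105],0,-1],[[-0.001,0.001,0.0105],0,-1],[[-0.001,0.001,0.0105],0,-1]]'

```text
time: 6.55
tool_pos: [0.4557, 0.0277, 0.0763]
ee_rot: [3.141, -0.001, 0.035]
wrist_force: [0.6, 0.2, -0.2]
width: 0.0783
finger_force: 0.0
```

carry_out --steps '[[[0,0,-0.02],0,-1],[[0,0,-0.06],0,-1],[[0,0,-0.12],0,-1],[[-0.03,-0.045,-0.12],0,-1],[[-0.06,-0.09,-0.12],0,-1],[[-0.09,-0.135,-0.12],0,-1],[[-0.09,-0.135,-0.12],0,-1]]'

```text
time: 7.42
tool_pos: [0.3592, 0.1617, 0.1964]
ee_rot: [-3.141, -0.001, 0.041]
wrist_force: [0.4, 0.2, 0.7]
width: 0.0939
finger_force: 0.0
```

```bash
python3 - <<'E'
from h import *
s=snap('wrist','w3'); tin(s,(.456,.028),.102,hue=73,tol=.006); tin(s,(.456,.028),.057,hue=113)
r=tin(s,(.442,.279),.045,tol=.006); delta([r[0][0]/1000,r[0][1]/1000,.018])
E
```

```text
tin [454.1  29.2] [49.7 52.4] ang 2.9 zmed 0.1019
tin [446.6  54.5] [30.1  5.9] ang 2.1 zmed 0.0549
tin [437.9 277.6] [52.4 51.7] ang 89.8 zmed 0.0447
tcp [0.3603 0.1604 0.1963] rot [ 3.141e+00 -1.000e-03  3.900e-02] need tool [ 0.0822 -0.1142  0.1783]
```

View pics/w3.png

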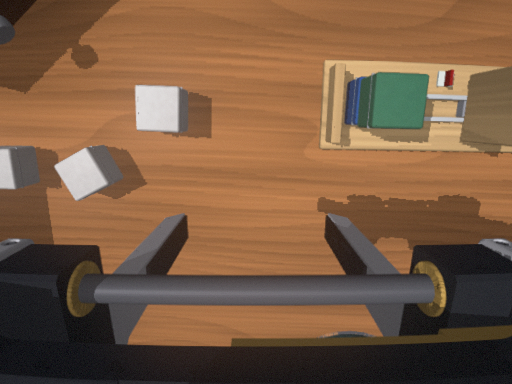

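Green sits on blue at (400,100), and the chosen white tin is at (161,108).

carry_out --steps '[[[0.04,-0.06,0],0.1,-1],[[0.083,-0.114,0.03],0.25,-1],[[0.083,-0.114,0.08],0.25,-1],[[0.083,-0.114,0.14],0.25,-1],[[0.083,-0.114,0.178],0.25,-1],[[0.083,-0.114,0.178],0.25,-1],[[0.083,-0.114,0.178],0.25,1],[[0.083,-0.114,0.178],0.25,1],[[0.083,-0.114,0.178],0.25,1],[[0.083,-0.114,0.178],0.25,1]]'

```text
time: 8.72
tool_pos: [0.4403, 0.2767, 0.019]
ee_rot: [-3.141, -0.002, -0.008]
wrist_force: [-0.7, 2.9, 1.7]
width: 0.0572
finger_force: 1.7
```

carry_out --steps '[[[0,0,0],0,1],[[0,0,0],0,1]]'

```text
time: 8.98
tool_pos: [0.4402, 0.2772, 0.0189]
ee_rot: [-3.14, -0.002, -0.008]
wrist_force: [-1.1, 2.0, 4.3]
width: 0.0517
finger_force: 30.0
```

carry_out --steps '[[[0,0,-0.06],0,1],[[0,0,-0.12],0,1],[[0,0.02,-0.175],0,1],[[0.005,0.07,-0.18],-0.1,1],[[0.01,0.12,-0.18],-0.2,1],[[0.017,0.17,-0.18],-0.26,1],[[0.017,0.22,-0.18],-0.26,1],[[0.017,0.249,-0.18],-0.26,1],[[0.017,0.249,-0.15],-0.26,1],[[0.017,0.249,-0.12],-0.26,1]]'

```text
time: 10.22
tool_pos: [0.454, 0.0262, 0.1364]
ee_rot: [3.141, 0.002, 0.035]
wrist_force: [0.5, -0.8, -1.3]
width: 0.052
finger_force: 30.0
```

carry_out --steps '[[[0,0,0],0,1]]'

```text
time: 10.35
tool_pos: [0.4517, 0.0269, 0.1342]
ee_rot: [-3.141, 0.009, 0.037]
wrist_force: [-1.0, 0.7, -2.0]
width: 0.0518
finger_force: 30.0
```

```bash
python3 - <<'E'
from h import *
delta([.455,.028,.121]); s=snap('scene','s3'); P=cloud(s); h=cv2.cvtColor(s['image'],cv2.COLOR_RGB2HSV)
c=cv2.resize(s['image'][130:200,210:310],None,fx=6,fy=6,interpolation=cv2.INTER_CUBIC); cv2.imwrite('pics/s3c.png',c[:,:,::-1])
E
```

```text
tcp [0.4517 0.0269 0.1342] rot [-3.141  0.009  0.037] need tool [ 0.0034 -0.001   0.0132]
```

View pics/s3c.png

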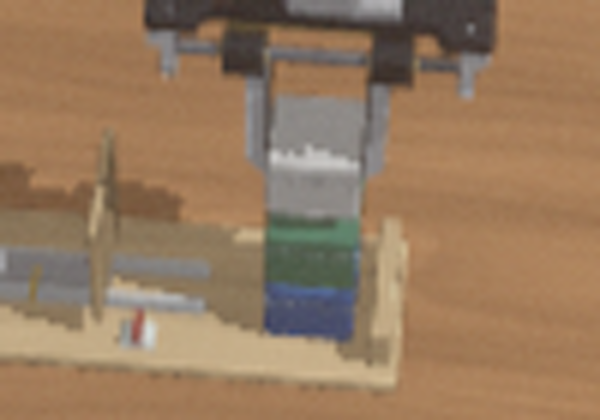

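The crop shows white held over green over blue, with edges aligned (268–362, 266–358, 265–353).

carry_out --steps '[[[0,0,0.004],0,1],[[0,0,0.006],0,1],[[0,0,0.006],0,1]]'

```text
time: 10.78
tool_pos: [0.4549, 0.0272, 0.1325]
ee_rot: [3.141, -0.001, 0.037]
wrist_force: [-0.7, -0.4, -1.4]
width: 0.0518
finger_force: 30.0
```

carry_out --steps '[[[0,-0.0005,0.005],0,1],[[0,-0.0005,0.009],0,1],[[0,-0.0005,0.0115],0,1],[[0,-0.0005,0.0115],0,1],[[0,-0.0005,0.0115],0,1],[[0,-0.0005,0.0115],0,-1],[[0,-0.0005,0.0115],0,-1],[[0,-0.0005,0.0115],0,-1],[[0,-0.0005,0.0115],0,-1]]'

```text
time: 11.9
tool_pos: [0.4546, 0.0276, 0.1203]
ee_rot: [3.141, 0.0, 0.037]
wrist_force: [-0.3, 0.0, 0.1]
width: 0.0882
finger_force: 0.0
```

carry_out --steps '[[[0,0,-0.02],0,-1],[[0,0,-0.06],0,-1],[[0,0,-0.1],0,-1],[[-0.04,0.04,-0.1],0,-1],[[-0.08,0.08,-0.1],0,-1],[[-0.11,0.11,-0.1],0,-1],[[-0.11,0.15,-0.1],0,-1],[[-0.11,0.15,-0.1],0,-1]]'

```text
time: 12.9
tool_pos: [0.3498, -0.128, 0.2204]
ee_rot: [3.141, 0.0, 0.032]
wrist_force: [-0.5, 0.1, -0.9]
width: 0.0944
finger_force: 0.0
```

```bash
python3 - <<'E'
from h import *
s=snap('wrist','w4'); tin(s,(.456,.028),.147,tol=.006); tin(s,(.456,.028),.102,hue=73,tol=.006)
t=robot.snapshot('top'); tin(t,(.456,.028),.147,tol=.01)
P=cloud(s); h=cv2.cvtColor(s['image'],cv2.COLOR_RGB2HSV).astype(int);H,S,V=h[...,0],h[...,1],h[...,2]
m=(abs(P[...,2]-.012)<.004)&(P[...,0]>.38)&(P[...,0]<.54)&(P[...,1]<.12)&(P[...,1]>-.33)
m=cv2.morphologyEx(m.astype(np.uint8),cv2.MORPH_OPEN,np.ones((5,5)))>0
print('board',cv2.minAreaRect((P[m][:,:2]*1000).astype(np.float32)))
m=(abs(P[...,2]-.075)<.003)&(V<60)&(P[...,0]>.38)&(P[...,0]<.54)&(P[...,1]<-.15)&(P[...,1]>-.33)
m=cv2.morphologyEx(m.astype(np.uint8),cv2.MORPH_OPEN,np.ones((3,3)))>0
X=P[m]; pl=X[X[:,0]>.457]; print('plate/wing',len(X),X[:,:2].min(0),X[:,:2].max(0),cv2.minAreaRect((pl[:,:2]*1000).astype(np.float32)))
w=X[X[:,0]<.452]; print('wing',cv2.minAreaRect((w[:,:2]*1000).astype(np.float32)) if len(w)>5 else 0)
m=((H<6)|(H>172))&(S>120)&(P[...,0]>.4)&(P[...,0]<.54)&(P[...,2]<.1)&(P[...,1]<-.15)&(P[...,1]>-.33)&(P[...,2]>.068)
X=P[m]; print('lever',len(X),X[X[:,1].argmin()],X[X[:,1].argmax()]); delta([0.457,-.25,.15])
E
```

```text
tin [452.5  24.8] [51.8 53.5] ang 2.0 zmed 0.1467Traceback (most recent call last):
  File "<stdin>", line 2, in <module>
  File "h.py", line 33, in tin
    c=max(cv2.findContours(m,cv2.RETR_EXTERNAL,cv2.CHAIN_APPROX_NONE)[0],key=cv2.contourArea)
ValueError: max() iterable argument is empty
```

View pics/w4.png

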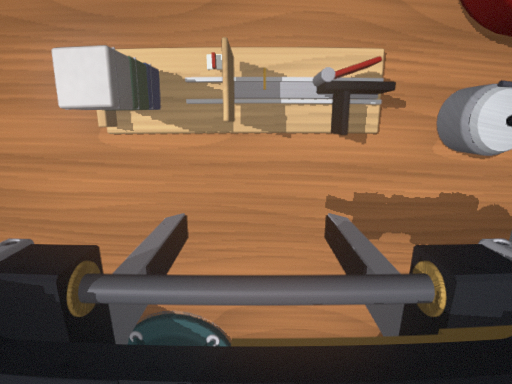

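The tower stands square at (85–160,80), the pointer is at (264,78), and the lever is open at (357,68).

```bash
python3 - <<'E'
from h import *
s=pickle.load(open('w4.pkl','rb'))
P=cloud(s); h=cv2.cvtColor(s['image'],cv2.COLOR_RGB2HSV).astype(int);H,S,V=h[...,0],h[...,1],h[...,2]
m=(abs(P[...,2]-.012)<.004)&(P[...,0]>.38)&(P[...,0]<.54)&(P[...,1]<.12)&(P[...,1]>-.33)
m=cv2.morphologyEx(m.astype(np.uint8),cv2.MORPH_OPEN,np.ones((5,5)))>0
print('board',cv2.minAreaRect((P[m][:,:2]*1000).astype(np.float32)))
ys,xs=np.nonzero((V<70)&(np.arange(512)[None]>310)&(np.arange(512)[None]<400)&(np.arange(384)[:,None]>72)&(np.arange(384)[:,None]<100)&(abs(P[...,2]-.075)<.004))
X=ray(s,np.c_[xs,ys],[.075]*len(xs))[:,:2]
pl=X[abs(X[:,0]-.466)<.012]; print('plate',len(X),pl.min(0),pl.max(0))
for a in np.arange(.40,.49,.006): k=X[abs(X[:,0]-a)<.003]; print(a.round(3),len(k),k[:,1].min().round(4) if len(k) else 0,k[:,1].max().round(4) if len(k) else 0)
m=((H<6)|(H>172))&(S>120)&(P[...,0]>.4)&(P[...,0]<.54)&(P[...,2]<.1)&(P[...,1]<-.15)&(P[...,1]>-.33)&(P[...,2]>.068)
X=P[m]; print('lever',len(X),X[X[:,1].argmin()],X[X[:,1].argmax()])
X=ray(s,[[213,61],[264,78]],[.026,.026]); print(X)
delta([0.457,-.25,.15])
E
```

```text
board ((457.88482666015625, -106.13088989257812), (109.83615112304688, 374.6766662597656), 1.9237254858016968)
plate 702 [ 0.45426042 -0.27945961] [ 0.46775619 -0.20109949]
0.4 0 0 0
0.406 0 0 0
0.412 0 0 0
0.418 0 0 0
0.424 0 0 0
0.43 0 0 0
0.436 0 0 0
0.442 0 0 0
0.448 32 -0.2296 -0.2214
0.454 56 -0.2343 -0.2028
0.46 366 -0.2795 -0.2012
0.466 248 -0.2792 -0.2011
0.472 0 0 0
0.478 0 0 0
0.484 0 0 0
lever 239 [ 0.49019599 -0.26056186  0.07355945] [ 0.4738794  -0.21243732  0.07514642]
[[ 0.49090631 -0.07040454  0.026     ]
 [ 0.47261914 -0.13484781  0.026     ]]
tcp [ 0.35   -0.1268  0.2204] rot [-3.141  0.     0.034] need tool [0.1027 0.1268 0.0704]
```

carry_out --steps '[[[0.0,0.0,0],-1,-1],[[0.0,0.02,0],-2,-1],[[0.01,0.04,0],-3,-1],[[0.03,0.06,0],-4,-1],[[0.05,0.08,0],-5,-1],[[0.07,0.1,0],-6,-1],[[0.09,0.119,0],-7,-1],[[0.112,0.119,0],-8,-1],[[0.112,0.119,0.03],-9,-1],[[0.112,0.119,0.05],-9,-1]]'

```text
time: 14.2
tool_pos: [0.4673, -0.2392, 0.1689]
ee_rot: [-3.14, -0.002, 1.611]
wrist_force: [-0.6, 0.1, 0.9]
width: 0.0942
finger_force: 0.0
```

carry_out --steps '[[[0,0,0],0,-1],[[0,0,0],0,-1]]'

```text
time: 14.45
tool_pos: [0.4673, -0.2405, 0.1714]
ee_rot: [3.141, 0.001, 1.609]
wrist_force: [-0.4, -0.2, 0.1]
width: 0.094
finger_force: 0.0
```

```bash
python3 - <<'E'
from h import *
s=snap('wrist','w5'); delta([.466,-.2422,.034])
E
```

```text
tcp [ 0.4674 -0.2408  0.1719] rot [3.140e+00 1.000e-03 1.609e+00] need tool [-0.0013 -0.0015  0.1379]
```

View pics/w5.png

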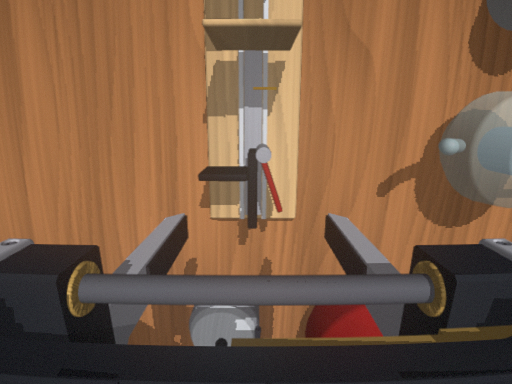

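The view shows the plate at (252,150–228), the wing at (225,173), the open lever to (281,210) and the pointer at (262,88). I go down around them.

carry_out --steps '[[[-0.001,-0.001,0.04],0,-1],[[-0.001,-0.001,0.08],0,-1],[[-0.001,-0.001,0.11],0,-1],[[-0.001,-0.001,0.137],0,-1],[[-0.001,-0.001,0.137],0,-0.5],[[-0.001,-0.001,0.137],0,-0.5],[[-0.001,-0.001,0.137],0,-0.5]]'

```text
time: 15.38
tool_pos: [0.4669, -0.243, 0.0356]
ee_rot: [3.138, 0.002, 1.608]
wrist_force: [-0.6, 1.0, -0.2]
width: 0.0711
finger_force: 0.0
```

carry_out --steps '[[[0.008,0,0],0,-0.5],[[0.016,0,0],0,-0.5],[[0.024,0,0],0,-0.5],[[0.032,0,0],0,-0.5],[[0.04,0,0],0,-0.5],[[0.048,0,0],0,-0.5],[[0.056,0,0],0,-0.5],[[0.062,0,0],0,-0.5],[[0.062,0,0],0,-0.5],[[0.062,0,0],0,-0.5]]'

```text
time: 16.62
tool_pos: [0.4631, -0.18, 0.0332]
ee_rot: [-3.141, -0.0, 1.608]
wrist_force: [0.9, -2.4, 1.8]
width: 0.0707
finger_force: 1.4
```

```bash
cat >> h.py <<'E'
def gap(s,pb,mb):
    h=cv2.cvtColor(s['image'],cv2.COLOR_RGB2HSV).astype(int);H,S,V=h[...,0],h[...,1],h[...,2]
    G=ray(s,np.stack(np.meshgrid(np.arange(512),np.arange(384)),-1).reshape(-1,2),[.026]*(512*384))
    d=G[:,:2]-[.4574,-.096]; a=.035
    R=np.c_[d[:,0]*np.cos(a)+d[:,1]*np.sin(a),-d[:,0]*np.sin(a)+d[:,1]*np.cos(a)].reshape(384,512,2)*1000
    for n,m,b in(('ptr',(H>15)&(H<32)&(S>150),pb),('mark',((H<6)|(H>172))&(S>110),mb)):
        k=m&(R[...,0]>b[0])&(R[...,0]<b[1])&(R[...,1]>b[2])&(R[...,1]<b[3])&(abs(cloud(s)[...,2]-.026)<.012)
        if k.any(): q=R[k]; print(n,k.sum(),'mean',q.mean(0).round(1),'min',q.min(0).round(1),'max',q.max(0).round(1))
        else: print(n,'none')
E
python3 - <<'E'
from h import *
print(robot.get_obs()['tool_pos'],robot.get_obs()['wrist_force'])
for n in('wrist','top','scene'):
    s=snap(n,'g_'+n); print(n); gap(s,(10,30,-10,60),(15,45,5,50))
s=pickle.load(open('w2.pkl','rb'));print('ref');gap(s,(5,30,-60,-20),(15,45,5,50))
s=pickle.load(open('w5.pkl','rb'));print('ref5');gap(s,(5,30,-60,-20),(15,45,5,50))
i=pickle.load(open('g_wrist.pkl','rb'))['image'];cv2.imwrite('pics/gw.png',cv2.resize(i[0:250,130:380],(750,750))[:600,:,::-1])
E
```

```text
[ 0.46310414 -0.18002592  0.03322272] [ 0.90698657 -2.36655103  1.79406886]
wrist
ptr 101 mean [18.1 19.7] min [10.5 18.7] max [26.1 21.2]
mark 200 mean [36.  24.3] min [26.6 21.2] max [44.8 26.2]
top
ptr none
mark none
scene
ptr none
mark 3 mean [37.8 24.7] min [33.3 22.9] max [42.4 25.8]
ref
ptr 33 mean [ 15.7 -39.6] min [  5.  -40.7] max [ 25.2 -38.2]
mark 48 mean [35.8 24.5] min [27.2 23.3] max [44.8 25.8]
ref5
ptr 41 mean [ 15.9 -39.3] min [  5.  -40.7] max [ 24.9 -38.5]
mark none
```

View pics/gw.png

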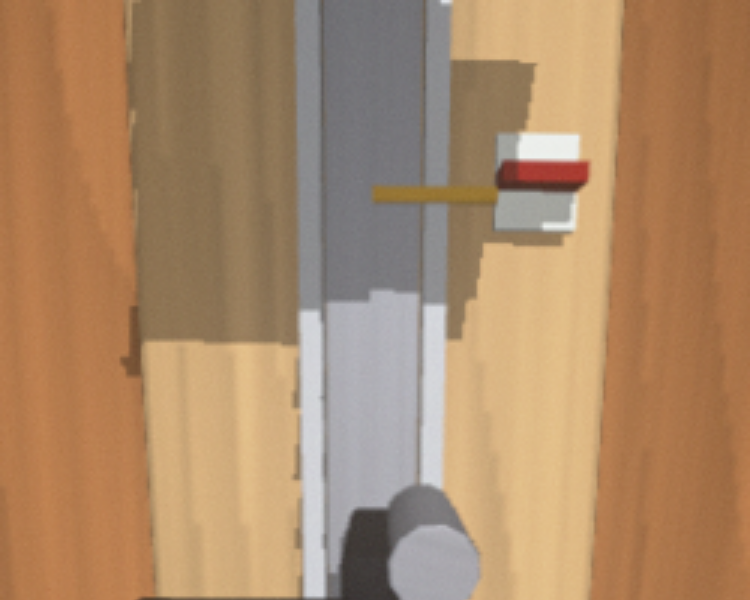

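The crop shows the pointer at (435,193), about 5 mm short of the red line at (543,173).

carry_out --steps '[[[0.002,0,0],0,-0.5],[[0.005,0,0],0,-0.5],[[0.005,0,0],0,-0.5],[[0.005,0,0],0,-0.5]]'

```text
time: 17.27
tool_pos: [0.463, -0.1749, 0.0333]
ee_rot: [-3.141, -0.0, 1.608]
wrist_force: [0.9, -3.0, -0.8]
width: 0.0707
finger_force: 1.5
```

```bash
python3 - <<'E'
from h import *
print(robot.get_obs()['tool_pos'])
s=snap('wrist','g2'); gap(s,(10,30,-10,60),(15,45,5,50))
P=cloud(s);h=cv2.cvtColor(s['image'],cv2.COLOR_RGB2HSV).astype(int);H,S,V=h[...,0],h[...,1],h[...,2]
m=((H<6)|(H>172))&(S>110)&(P[...,2]>.06)&(P[...,2]<.085)&(P[...,1]<-.1)&(P[...,1]>-.26)
X=P[m];print('lever',len(X), X[X[:,1].argmin()] if len(X) else '',X[X[:,1].argmax()] if len(X) else '')
E
```

```text
[ 0.46295469 -0.17491641  0.03326392]
ptr 104 mean [18.3 24.8] min [10.5 23.4] max [26.2 25.7]
mark 184 mean [36.  24.2] min [27.4 21.6] max [45.  26.4]
lever 748 [ 0.48878604 -0.18690492  0.07408044] [ 0.47304049 -0.14688163  0.07455896]
```

carry_out --steps '[[[0,0.0005,0],0,-0.5],[[0,0.0005,0],0,-0.5],[[0,0.0005,0],0,-0.3],[[0,0.0005,0],0,-0.1],[[0,0.0005,0],0,0.1],[[0,0.0005,0],0,0.3],[[0,0.0005,0],0,0.5],[[0,0.0005,0],0,1],[[0,0.0005,0],0,1],[[0,0.0005,0],0,1]]'

```text
time: 18.58
tool_pos: [0.4645, -0.1753, 0.0338]
ee_rot: [3.139, 0.0, 1.607]
wrist_force: [2.8, -2.1, 0.3]
width: 0.0164
finger_force: 30.7
```

carry_out --steps '[[[0,0,0],0,1],[[0,0,0],0,1],[[0,0,0],0,1]]'

```text
time: 18.95
tool_pos: [0.4645, -0.1752, 0.0338]
ee_rot: [3.14, 0.0, 1.608]
wrist_force: [4.8, -2.6, -1.1]
width: 0.0163
finger_force: 30.9
```

```bash
python3 - <<'E'
from h import *
print(robot.get_obs()['tool_pos'],robot.get_obs()['wrist_force'])
s=snap('wrist','g3'); gap(s,(10,30,-10,60),(15,45,5,50))
P=cloud(s);h=cv2.cvtColor(s['image'],cv2.COLOR_RGB2HSV).astype(int);H,S,V=h[...,0],h[...,1],h[...,2]
m=((H<6)|(H>172))&(S>110)&(P[...,2]>.06)&(P[...,2]<.085)&(P[...,1]<-.1)&(P[...,1]>-.26)
X=P[m];print('lever',len(X), X[X[:,1].argmin()] if len(X) else '',X[X[:,1].argmax()] if len(X) else '')
E
```

```text
[ 0.46449474 -0.17524395  0.03383113] [ 4.83405335 -2.6184091  -1.09662202]
ptr 105 mean [18.  24.5] min [10.2 23.5] max [25.9 25.9]
mark 196 mean [36.2 24.3] min [27.7 21.9] max [44.8 26.2]
lever 817 [ 0.46702901 -0.18886845  0.07322696] [ 0.46574762 -0.14722433  0.07430883]
```

```bash
python3 -c "
from bench import robot
print(robot.close_job())"
```

```text
the job is handed in; nothing more can be done
None
```

I handed in the finished job, though no verdict came back: green and white are stacked on blue, the pointer is within about 1 mm of the mark, and the lever is closed with the arm still gripping it and the leg at about 31 N.

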